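# Zero the press gauge, close the sensor housing on its dowels and hold it pressed

### The job

Zero the bench force gauge: turn the knurled bezel of its dial until the zero arrowhead stands at the tip of the resting red pointer. Then set the loose aluminium cover on the two dowels of the housing half clamped in the gauge's nest, cable notch over the cable sleeve, fully home, and press it down with the gripper until the pointer stands in the green band, never pressing far past the red line. Finish while holding it pressed there for the screws to be fitted: do not let go, and leave the screwdriver, the loupe and the black tray where they are.

Things in the scene. Friction and masses are not known exactly. Their poses are not given: they have to be found in the camera images.
- gauge: fixed blue bench compression gauge, base 120 (x) x 250 (y) mm, 16 mm high; origin on the bench under the base's middle, x away from the robot, y left. The sprung load plate with the nest is centred at y = +58 mm, the dial axis at y = -78 mm
- load_plate (a joint): travel of the sprung load plate with nest and lower half, m, positive down; the springs resist with 2 N per mm (range -0.003 to 0.016). Unloaded it rests within 1.2 mm of 0, its exact rest differing between starts with the weight on it. All heights of the lower half sink with it
- parting_face (a point): centre of the parting face of the lower housing half (50 x, 84 y, 22 mm high) clamped on the load plate, some 64 mm above the bench; axes as gauge. Tapered dowels stand 9 mm above it: 9 mm thick at x +14.5, y +31 mm; 6 mm thick at x -14.5, y -24.5 mm. Cable sleeve at the -y end. Jaws end 4 mm, the plate 15 mm below it. A cover fully home has its origin here and its axes parallel
- cover: loose grey aluminium cover, 50 (x) x 84 (y) x 24 mm, about 160 g, lying on its parting face right of the gauge; origin at the centre of that underside, z up, cable notch at its -y end. Blind bores 11 mm deep from below: 10.6 mm wide at x = +14.5, y = +31 mm; 7.6 mm at x = -14.5, y = -24.5 mm; fits one way round only. Grip its flat sides, 50 mm apart
- bezel (a joint): angle of the dial's bezel with its white face, rad, positive clockwise from above; at 0 the zero arrowhead points to the gauge's +x; range -2.2 to 2.2, it stays where it is left (about 0.06 N m friction). The arrowhead stands at the pointer when this equals joint needle. Starts between 0.7 and 1.2
- bezel_top (a point): on the dial axis at the top of the knurled round bezel, 52 mm above the bench; bezel 64 mm in diameter, 14.5 mm high, above a narrower stem of 44 mm diameter (from 22 to 37 mm above the bench) so that fingers can reach 22 mm below its top
- needle (a joint): angle of the red pointer, rad, same zero and sense as joint bezel; geared to the load plate, 0.3 rad per mm (0.15 rad per N), so it rests somewhat off 0
- needle_tip (a point): on the red pointer, 21 mm from the dial axis
- zero_mark (a point): at the zero arrowhead of the dial face, 21 mm from the dial axis; turns with the bezel
- band_middle (a point): middle of the green band on the dial face, 21 mm from the dial axis, 1.8 rad (12 N) clockwise of the zero mark; the band runs from 8 to 16 N, 0.6 rad either side; a red line at 20 N. Short black marks every 2 N (0.3 rad). Turns with the bezel
- screwdriver: orange-handled screwdriver, 14 x 150 x 16 mm, lying left of the gauge; leave it
- loupe: black loupe, 42 mm across, 40 mm high, standing left of the gauge; leave it
- esd_tray: small black tray with white and blue caps, 75 x 100 x 20 mm, to the right behind the cover; leave it
Things that resemble listed ones, but are neither listed nor needed, are in the scene too. Of the things like the cover, leave any that is yellow; of the rest the larger one is meant.

How it is judged:
On the way, in this order (a step that is already met when the one before it is completed fails the run):
1. the dial is zeroed: arrowhead at the tip of the resting pointer (within half a 2 N division, 0.15 rad) with nothing pressing on the nest and the cover not on it (distance between needle_tip and zero_mark below 0.0032 m and value of joint load_plate below 0.0014 m and horizontal distance between cover and parting_face above 0.1 m), for 0.2 s.
2. the cover is on both dowels, fully home on the parting face (z of cover in the frame of parting_face below 0.002 m and horizontal distance between cover and parting_face below 0.003 m and angle between the z axis of cover and the z axis of parting_face, either way round below 0.04 rad), for 0.2 s.
At the end, for the whole second after the job is handed in: the cover sits home on both dowels (within 2 mm in height, 3 mm sideways, 0.04 rad tilt, 0.06 rad yaw), the robot holds it pressed on the lower half with more than 5 N, and the pointer stays in the green band (8 to 16 N) through the last second (all of step 2 and angle between the y axis of cover and the y axis of parting_face, either way round below 0.06 rad and distance between needle_tip and band_middle below 0.0124 m and contact force between cover and gauge above 5 N and value of joint load_plate between 0.0025 and 0.01 m and contact force between any of the fingers, the arm and cover above 2 N); the arm keeps its last pose, push and grip.
It fails at once if the load plate is driven far past the red line (13 mm travel, about 26 N) (value of joint load_plate above 0.013 m).
It fails at once if the screwdriver, the loupe or the black tray is shifted by more than 30 mm (distance of any of screwdriver, loupe, esd_tray from where it was at the start of the episode above 0.03 m).
It also fails if it takes over 58 s, if anything falls off the work surface, if the arm or the gripper's body presses on something with over 40 N, if the wrist force passes 120 N, or if a joint passes its speed limit or range.

### The arm

A 6-joint arm with a two-finger parallel gripper is mounted at the origin on a cart in front of the work surface, level with it; the furniture and walls round the work are solid. World frame = base frame: x ahead of the robot, y to its left, z up, the work surface at z = 0. Lengths are in m, angles in rad, forces in N, time in s.
With the tool pointing down it reaches from about 0.35 to 0.975 m from the base axis. Payload 4.9 kg.
Tool frame: the origin (TCP) lies midway between the tips of the shut fingers; the grasp point (between the pads) lies 19 mm behind it; z points along the fingers, y is the line along which they close (so a half turn about z gives the same grasp; the last joint's range is limited). The gripper opens to 85 mm and grips with 20 to 120 N. Pads are 22 mm wide; open, the fingers measure 114 mm over their backs; the gripper's body (76 mm by 85 mm) begins 54 mm behind the grasp point. The pads swing forward as they close: fully open they stand 13 mm farther back than shut.
Start: joints at [1.136, 0.053, 1.613, -0, 1.476, -0.119], TCP at [0.194, 0.594, 0.231] pointing down, gripper open.
Joint ranges: [-3.01, 3.01], [-1.01, 2.22], [0.06, 2.58], [-1.02, 4.17], [0.09, 2.62], [-3.14, 3.14]. Speed limits (rad/s): [2.57, 2.57, 3.14, 3.14, 3.14, 3.14].

### API

Orientations are given as a rotation vector (axis times angle).
In Python, from station import ctrl gives the robot as it stands. The module is installed in compiled form; this text tells all that it offers.
- The arm moves only by the shell command python3 -m handwheel 'ROWS' [OPENING] [FORCE]. ROWS is JSON, a list of rows, each a list of 2 entries, a list of its own where there are three numbers: the shift along the tool's x, y, z in cm, then the turn, a rotation vector about the tool's x, y, z in rad. In form: [[[tx, ty, tz], [ax, ay, az]], ...]. A call has 1 to 5 rows; each row is the pose to reach, as a shift and turn from the pose commanded when the call began, along the tool's axes at that moment; what a row does not reach only later rows make up. A row lasts 1/8 s, in which the tool goes at most 62.5 mm and 10.7 degrees, less where a joint would pass 70% of its speed; a pose out of reach is approached as far as the arm can. A call with a gripper value outside its range is refused whole. OPENING is the gripper's target within -1 to 1 (shut at 1, half-way at 0, fully open at -1), set as the call begins (- or left out, the last holds). The fingers move at their own pace and stop on an object; FORCE is the grip in N (left out, the last holds). Time passes only in rows, so rows that repeat a pose let the fingers close. It gives the time, the measured TCP pose, the force, the opening and the grip force at its end, in the units of the state.
- ctrl.get_obs(): the state, without advancing time (a new reading comes with each control period).
- ctrl.get_image(name): name is "scene" or "top" or "wrist"; returns the picture (400x640x3 uint8, blue, green, red); there is no depth.
- ctrl.calibration(name): a dict with "fx", "fy", "cx", "cy" (pixels), "R" (3x3) and "t" (3): a world point X has camera coordinates R X + t. Camera axes: x right, y down, z forward; pixel columns grow to the right and rows downward; lengths in m; the calibration is good to about 2 mm. The wrist camera is an equidistant fisheye: a pixel r from the principal point sees the ray r / f radians off the axis. A picture is of the moment at which its call begins: read the wrist's pose just before it. calibration takes no time and is no camera call; for the wrist camera it gives the pose at the moment of the call.
- ctrl.finish_job(): hands the job in; it is judged then, once.
Trained networks look in the newest picture that a camera, given by its name, has taken for a name from the list of things; names that differ only in an ending like _2 or _b are one class to them, and where a whole thing is asked for, a point or a joint stands for the part that bears it (a point fixed in the world has none). Each returns a list of dicts, best first, with "score" (0 to 1); they miss things now and then, are a little off and sometimes report something else, mostly with a low value. They report only what shows in the picture. A call takes as long as a camera call. They do not tell look-alikes from the thing itself.
- ctrl.look_for(camera, query): "position" ([column, row] in pixels, amid what is visible of it).
- ctrl.landmark_of(camera, query): "position" ([column, row] in pixels: a listed point, or the origin of a listed thing).
The state is a dict: "t": time; "q": joint angles; "dq": joint speeds; "effort": joint torques, N m; "tool_pos": TCP position; "tool_rot": TCP orientation; "contact_force": force on the tool from outside, world axes, zero at the start; "wrist_torque": the same for the moment, N m; "opening": finger opening in m; "grip_force": force on a finger pad.
Only numpy, scipy, OpenCV 4.12 (cv2) and the standard library are available. Lean on these libraries where they do the work, as an engineer would, in place of code of your own. Each camera call takes 0.05 s, during which the arm holds its last target. There are 200 camera calls.

## Working session

There is one attempt and no reset: what is moved stays moved. The work goes in short steps, Python scripts to look and compute and a shell command to move; the robot and the scene stay as the last step left them, time stands still between calls to the robot, and variables do not carry over. Pictures are saved under pics/ and viewed, at most 10 in all, crops included, and the job is handed in when it is done.

```bash
mkdir -p pics
cat > h.py <<'E'
import numpy as np, cv2
from scipy.spatial.transform import Rotation as Ro
from station import ctrl
def ray(c,p):
    K=c if isinstance(c,dict) else ctrl.calibration(c)
    R=np.array(K["R"]);t=np.array(K["t"]);x=(p[0]-K["cx"])/K["fx"];y=(p[1]-K["cy"])/K["fy"]
    if K.get("wrist") or c=="wrist":
        r=np.hypot(x,y);d=np.array([x/r*np.sin(r),y/r*np.sin(r),np.cos(r)]) if r>1e-9 else np.array([0,0,1.])
    else: d=np.array([x,y,1.])
    return -R.T@t, R.T@d
def atz(c,p,z):
    o,d=ray(c,p); return o+d*(z-o[2])/d[2]
def tool(p,o=None):
    """world point -> tool-axes shift in cm from the current TCP"""
    o=o or ctrl.get_obs(); return Ro.from_rotvec(o["tool_rot"]).inv().apply(np.array(p)-o["tool_pos"])*100
E
python3 - <<'E'
from h import *
np.set_printoptions(precision=4,suppress=True)
ims=[]
for c in ["top","scene","wrist"]:
    im=ctrl.get_image(c); cv2.imwrite(f"pics/{c}0.png",im)
    for q,z in [("cover",.024),("bezel",.05),("esd_tray",.02)]:
        print(c,q,[(np.round(d["position"]),round(d["score"],2),atz(c,d["position"],z)) for d in ctrl.look_for(c,q)[:4]])
    for q,z in [("bezel_top",.052),("parting_face",.064),("needle_tip",.05),("zero_mark",.05),("cover",0)]:
        print(c,"L",q,[(np.round(d["position"]),round(d["score"],2),atz(c,d["position"],z)) for d in ctrl.landmark_of(c,q)[:3]])
o=ctrl.get_obs();print(o)
E
```

```text
top cover [(array([436., 261.]), 0.57, array([ 0.2393, -0.4484,  0.024 ])), (array([392., 169.]), 0.53, array([ 0.5892, -0.298 ,  0.024 ])), (array([357., 166.]), 0.53, array([ 0.6024, -0.1666,  0.024 ]))]
top bezel [(array([302., 156.]), 0.69, array([0.6397, 0.0422, 0.05  ]))]
top esd_tray [(array([421., 152.]), 0.57, array([ 0.6547, -0.4125,  0.02  ]))]
top L bezel_top [(array([302., 156.]), 0.67, array([0.6358, 0.0429, 0.052 ]))]
top L parting_face [(array([264., 160.]), 0.76, array([0.6228, 0.1806, 0.064 ]))]
top L needle_tip [(array([302., 158.]), 0.42, array([0.6289, 0.0401, 0.05  ]))]
top L zero_mark [(array([309., 152.]), 0.56, array([0.6527, 0.0158, 0.05  ]))]
top L cover [(array([434., 262.]), 0.75, array([ 0.2363, -0.4491,  0.    ])), (array([391., 168.]), 0.73, array([ 0.5992, -0.2983,  0.    ])), (array([358., 165.]), 0.43, array([ 0.6093, -0.17  ,  0.    ]))]
scene cover [(array([353., 314.]), 0.85, array([ 0.2229, -0.4533,  0.024 ])), (array([401., 229.]), 0.63, array([ 0.5787, -0.3   ,  0.024 ])), (array([376., 211.]), 0.56, array([ 0.5695, -0.1808,  0.024 ]))]
scene 
[... 744 characters left out ...]
.    ])), (array([378., 212.]), 0.4, array([ 0.5908, -0.173 ,  0.    ]))]
wrist cover []
wrist bezel []
wrist esd_tray []
wrist L bezel_top []
wrist L parting_face []
wrist L needle_tip []
wrist L zero_mark []
wrist L cover []
{'t': 1.35, 'q': array([ 1.136 ,  0.0527,  1.6129,  0.    ,  1.476 , -0.119 ]), 'dq': array([-0.0007, -0.0013, -0.    , -0.0006,  0.0003,  0.0007]), 'effort': array([  0.0005, -39.3691, -37.0452,  -0.    ,   0.0007,   0.    ]), 'tool_pos': array([0.1941, 0.5941, 0.2313]), 'tool_rot': array([0.4941, 3.1025, 0.0001]), 'contact_force': array([-0.8106, -0.417 ,  0.5193]), 'wrist_torque': array([-0.0138,  0.0558,  0.0051]), 'grip_force': 0.0, 'opening': 0.08553305465812629}
```

View pics/top0.png

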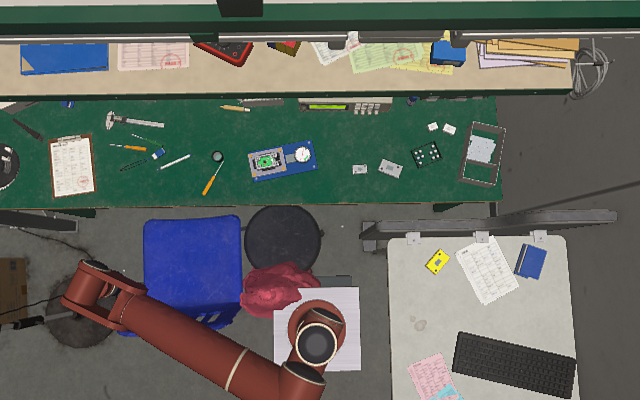

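View pics/scene0.png

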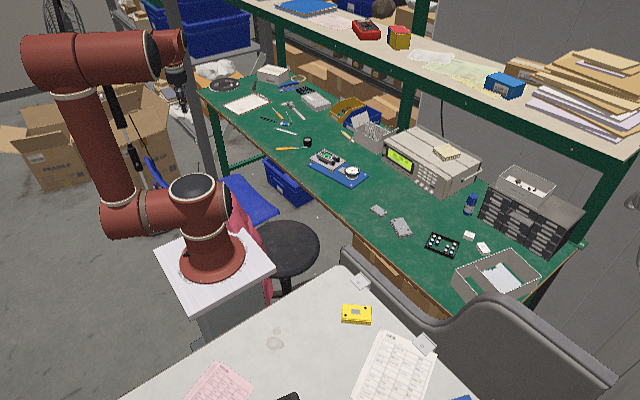

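The cover candidates are a yellow one at (436,261), to be left alone, a small grey one at (357,166), and a larger grey one at (392,169), which matches the description. The gauge dial is at (302,156) and the black tray at (421,152). I'll move over the dial first and crop the cover closely.

Run:
```python
from h import *
np.set_printoptions(precision=3,suppress=True)
im=cv2.imread("pics/top0.png")[130:200,230:450]
cv2.imwrite("pics/crop.png",cv2.resize(im,None,fx=3.6,fy=3.6,interpolation=cv2.INTER_CUBIC))
print(tool([.60,.06,.25]))
K=ctrl.calibration("wrist");R=np.array(K["R"]);o=ctrl.get_obs();T=Ro.from_rotvec(o["tool_rot"])
print("cam in tool",T.inv().apply(-R.T@K["t"]-o["tool_pos"]),"\n",(T.inv().as_matrix()@R.T),T.as_matrix(),K["fx"],K["cx"],K["cy"])
```

```text
[-55.17  -38.16   -1.868]
cam in tool [ 0.069 -0.001 -0.142] 
 [[ 0.001 -0.962 -0.272]
 [ 1.     0.001 -0.   ]
 [ 0.001 -0.272  0.962]] [[-0.951  0.311  0.   ]
 [ 0.311  0.951  0.   ]
 [-0.     0.    -1.   ]] 309.70691628693146 316.6252501416099 196.07243584294713
```

View pics/crop.png

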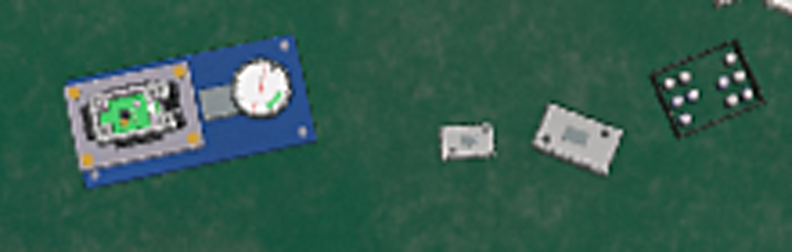

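The crop shows the gauge at left with the dial at crop pixel (262,88). The larger grey cover is at (578,138), turned roughly −15 to −20°, the small look-alike is at (467,141) and the black tray is at the right. I'm taking the larger grey one.

```bash
python3 -m handwheel '[[[-4.9,-3.4,-0.4],[0,0,0]],[[-9.8,-6.8,-0.8],[0,0,0]],[[-14.7,-10.2,-1.2],[0,0,0]],[[-19.6,-13.6,-1.6],[0,0,0]],[[-24.5,-17,-1.9],[0,0,0]]]' -1
python3 -m handwheel '[[[-4.9,-3.4,0],[0,0,0]],[[-9.8,-6.8,0],[0,0,0]],[[-14.7,-10.2,0],[0,0,0]],[[-19.6,-13.6,0],[0,0,0]],[[-24.5,-17,0],[0,0,0]]]'
python3 -m handwheel '[[[-4,-2.8,0],[0,0,0]],[[-6,-4,0],[0,0,0]],[[-6,-4,0],[0,0,0]]]'
python3 - <<'E'
from h import *
np.set_printoptions(precision=4,suppress=True)
o=ctrl.get_obs();print(o["tool_pos"],o["t"])
im=ctrl.get_image("wrist");cv2.imwrite("pics/w1.png",im)
for q,z in [("bezel_top",.052),("needle_tip",.05),("zero_mark",.049),("band_middle",.049),("parting_face",.064),("gauge",0),("cover",0)]:
    print(q,[(np.round(d["position"],1),round(d["score"],2),atz("wrist",d["position"],z)) for d in ctrl.landmark_of("wrist",q)[:3]])
E
```

```text
t: 1.98
tool_pos: [0.3751, 0.3549, 0.2508]
tool_rot: [0.493, 3.102, 0.001]
contact_force: [1.6, 0.4, -0.1]
opening: 0.0854
grip_force: 0.0
t: 2.6
tool_pos: [0.5553, 0.117, 0.2506]
tool_rot: [0.494, 3.102, 0.001]
contact_force: [0.2, 0.7, -0.4]
opening: 0.0851
grip_force: 0.0
t: 2.98
tool_pos: [0.5993, 0.0614, 0.25]
tool_rot: [-0.496, -3.101, -0.0]
contact_force: [-0.4, -0.1, 0.4]
opening: 0.0852
grip_force: 0.0
[0.5993 0.0614 0.25  ] 2.975
bezel_top [(array([313.4, 216.3]), 0.6, array([0.6464, 0.0426, 0.052 ]))]
needle_tip []
zero_mark []
band_middle [(array([295.9, 204.6]), 0.7, array([0.6275, 0.0277, 0.049 ]))]
parting_face [(array([421.8, 157.7]), 0.68, array([0.6151, 0.1801, 0.064 ]))]
gauge [(array([370.4, 172.4]), 0.73, array([0.6296, 0.1259, 0.    ]))]
cover [(array([160.6, 212.7]), 0.97, array([ 0.592 , -0.1767,  0.    ])), (array([110.7, 230.9]), 0.89, array([ 0.5912, -0.2872,  0.    ])), (array([309.5, 227. ]), 0.67, array([0.6772, 0.0263, 0.    ]))]
```

View pics/w1.png

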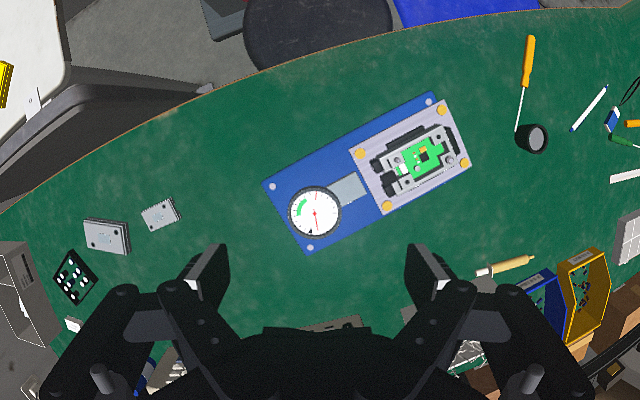

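The wrist view shows the dial at (313,213), the nest at (421,158), the large grey cover at (107,236), the small look-alike at (160,213), the loupe at (531,138) and the screwdriver at (528,70). I'll descend over the dial.

```bash
python3 -m handwheel '[[[-2.4,-0.2,5],[0,0,0]],[[-4.7,-0.4,10],[0,0,0]],[[-4.7,-0.4,13],[0,0,0]],[[-4.7,-0.4,13],[0,0,0]]]'
python3 - <<'E'
from h import *
np.set_printoptions(precision=4,suppress=True)
o=ctrl.get_obs();print(o["tool_pos"],o["q"])
im=ctrl.get_image("wrist")
for q,z in [("bezel_top",.052),("needle_tip",.05),("zero_mark",.049),("band_middle",.049),("parting_face",.064)]:
    print(q,[(np.round(d["position"],1),round(d["score"],2),atz("wrist",d["position"],z)) for d in ctrl.landmark_of("wrist",q)[:3]])
p=[int(v) for v in ctrl.landmark_of("wrist","bezel_top")[0]["position"]]
print(p);c=im[p[1]-60:p[1]+60,p[0]-60:p[0]+60];cv2.imwrite("pics/d1.png",cv2.resize(c,None,fx=5,fy=5,interpolation=cv2.INTER_CUBIC))
E
```

```text
t: 3.88
tool_pos: [0.6398, 0.044, 0.1166]
tool_rot: [-0.492, -3.096, 0.001]
contact_force: [-0.7, 0.9, 0.1]
opening: 0.0855
grip_force: 0.0
[0.6398 0.044  0.1166] [-0.0473  0.1875  1.6639  0.0001  1.2973 -1.3026]
bezel_top [(array([317.9, 218.2]), 0.93, array([0.6504, 0.0416, 0.052 ]))]
needle_tip [(array([322. , 243.5]), 0.45, array([0.6729, 0.0379, 0.05  ]))]
zero_mark [(array([309.9, 240.2]), 0.6, array([0.6684, 0.0297, 0.049 ]))]
band_middle [(array([294.1, 206.1]), 0.91, array([0.6389, 0.0273, 0.049 ]))]
parting_face [(array([311.7, 239.7]), 0.59, array([0.6619, 0.0334, 0.064 ])), (array([490.9, 135. ]), 0.55, array([0.6278, 0.1806, 0.064 ]))]
[317, 218]
```

View pics/d1.png

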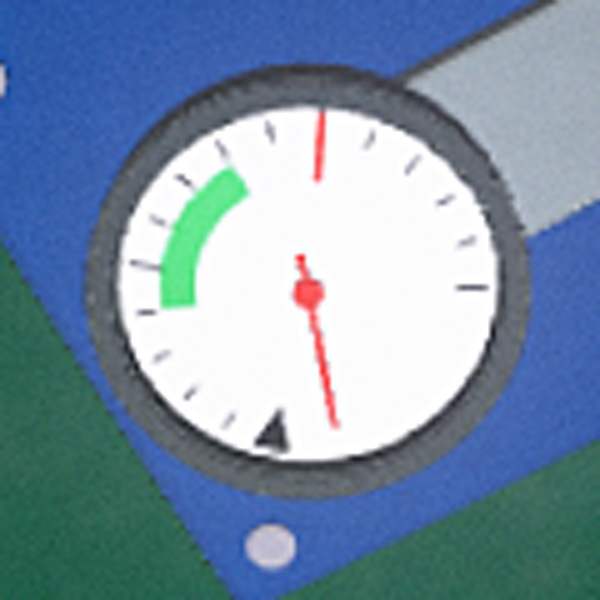

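The dial close-up shows the pointer tip at crop pixel (336,427), the hub at (308,292), and the arrowhead at (274,430), about 25° clockwise of the pointer. So the bezel must turn roughly 0.44 rad CCW.

Run:
```python
from h import *
np.set_printoptions(precision=4,suppress=True)
f=lambda u,v,z:atz("wrist",(257+u/5,158+v/5),z)
for z in(.044,.048,.052):
    h=f(308,292,z);n=f(336,427,z);a=f(274,430,z)
    ang=lambda p:np.degrees(np.arctan2(*(p-h)[[1,0]]))
    print(z,"hub",h,"len",np.linalg.norm(n-h),np.linalg.norm(a-h),ang(n),ang(a))
print("ring mid", f(308,281,.052),f(308,283,.05), "L/R/T/B",f(85,281,.05),f(530,281,.05),f(308,65,.052),f(308,498,.052))
```

```text
0.044 hub [0.6531 0.0414 0.044 ] len 0.022907172971401327 0.023583080486038292 -6.911898943235016 -30.95471265208643
0.048 hub [0.6518 0.0418 0.048 ] len 0.022491890067500398 0.023155544091241816 -6.911898943235026 -30.95471265208636
0.052 hub [0.6504 0.0422 0.052 ] len 0.022076607163599236 0.022728007696445236 -6.911898943235036 -30.954712652086382
ring mid [0.6488 0.0427 0.052 ] [0.6497 0.0424 0.05  ] L/R/T/B [0.6393 0.0112 0.05  ] [0.6597 0.0737 0.05  ] [0.6184 0.0526 0.052 ] [0.6825 0.0318 0.052 ]
```

```bash
python3 -c "
from h import *
o=ctrl.get_obs();print(o['tool_pos'],o['q'],tool([.649,.0425,.024],o))"
```

```text
[0.64335169 0.04375487 0.12252753] [-4.74082538e-02  1.82738599e-01  1.65870171e+00 -2.05773191e-05
  1.29673522e+00 -1.30265580e+00] [-0.54336734  0.04726206  9.85464569]
```

```bash
python3 -m handwheel '[[[0,0,0],[0,0,0]],[[0,0,0],[0,0,0]]]'
python3 - <<'E'
from h import *
np.set_printoptions(precision=4,suppress=True)
for i in range(2):
    o=ctrl.get_obs();K=dict(ctrl.calibration("wrist"),wrist=1);im=ctrl.get_image("wrist");print(o["tool_pos"],o["dq"])
    g=cv2.cvtColor(im,cv2.COLOR_BGR2HSV)
    d=ctrl.landmark_of("wrist","bezel_top")[0];print(d,atz(K,d["position"],.052))
    # white face ellipse
    m=((g[...,2]>190)&(g[...,1]<40)).astype(np.uint8)
    p=np.array(d["position"]).astype(int);w=np.zeros_like(m);cv2.circle(w,tuple(int(v) for v in p),48,1,-1);m&=w
    cs=max(cv2.findContours(m,cv2.RETR_EXTERNAL,2)[0],key=cv2.contourArea);e=cv2.fitEllipse(cv2.convexHull(cs));print(e,atz(K,e[0],.05))
cv2.imwrite("pics/d2.png",im)
E
```

```text
t: 4.47
tool_pos: [0.6424, 0.0437, 0.1207]
tool_rot: [0.494, 3.102, 0.0]
contact_force: [-0.3, 0.7, -0.7]
opening: 0.0853
grip_force: 0.0
[0.6424 0.0437 0.1207] [ 0.0002  0.0037  0.0026  0.0005 -0.0006  0.0001]
{'position': [319.3, 215.1], 'score': 0.75} [0.6478 0.0431 0.052 ]
((317.32586669921875, 208.2835693359375), (69.73735809326172, 74.71092987060547), 89.06975555419922) [0.6431 0.0432 0.05  ]
[0.6423 0.0436 0.1203] [ 0.0003  0.0016  0.0011  0.0009  0.0005 -0.0015]
{'position': [318.1, 214.4], 'score': 0.75} [0.6468 0.0425 0.052 ]
((317.4153137207031, 208.6480712890625), (69.75837707519531, 74.89849853515625), 89.599365234375) [0.6431 0.0431 0.05  ]
```

```bash
python3 -m handwheel '[[[-0.35,0.05,4],[0,0,0]],[[-0.35,0.05,7.5],[0,0,0]],[[-0.35,0.05,9.6],[0,0,0]],[[-0.35,0.05,9.6],[0,0,0]],[[-0.35,0.05,9.6],[0,0,0]]]'
python3 -m handwheel '[[[0,0,0],[0,0,0]],[[0,0,0],[0,0,0]],[[0,0,0],[0,0,0]],[[0,0,0],[0,0,0]]]' 1 30
```

```text
t: 5.3
tool_pos: [0.647, 0.043, 0.0259]
tool_rot: [0.494, 3.1, 0.0]
contact_force: [0.0, -0.3, 0.3]
opening: 0.0855
grip_force: 0.0
t: 5.8
tool_pos: [0.6471, 0.0427, 0.0266]
tool_rot: [0.493, 3.1, -0.001]
contact_force: [-1.3, -1.0, 5.8]
opening: 0.0632
grip_force: 32.6
```

```bash
python3 -m handwheel '[[[0,0,0],[0,0,-0.12]],[[0,0,0],[0,0,-0.24]],[[0,0,0],[0,0,-0.36]],[[0,0,0],[0,0,-0.43]],[[0,0,0],[0,0,-0.43]]]'
python3 -m handwheel '[[[0,0,0],[0,0,0]],[[0,0,0],[0,0,0]]]' -1
python3 -m handwheel '[[[0,0,0],[0,0,0]],[[0,0,-5],[0,0,0]],[[0,0,-9],[0,0,0]],[[0,0,-9],[0,0,0]],[[0,0,-9],[0,0,0]]]'
python3 -m handwheel '[[[0,0,0],[0,0,0]],[[0,0,0],[0,0,0]]]'
python3 - <<'E'
from h import *
np.set_printoptions(precision=4,suppress=True)
o=ctrl.get_obs();K=dict(ctrl.calibration("wrist"),wrist=1);im=ctrl.get_image("wrist");print(o["tool_pos"],K)
cv2.imwrite("pics/d3.png",im)
for q,z in [("bezel_top",.052),("needle_tip",.05),("zero_mark",.049),("band_middle",.049),("parting_face",.064)]:
    print(q,[(np.round(d["position"],1),round(d["score"],2),atz(K,d["position"],z)) for d in ctrl.landmark_of("wrist",q)[:3]])
c=im[155:275,257:377];cv2.imwrite("pics/d3c.png",cv2.resize(c,None,fx=5,fy=5,interpolation=cv2.INTER_CUBIC))
E
```

```text
t: 6.42
tool_pos: [0.6471, 0.0435, 0.0266]
tool_rot: [-0.18, 3.133, 0.001]
contact_force: [-1.6, 1.7, 6.4]
opening: 0.0628
grip_force: 32.7
t: 6.68
tool_pos: [0.6458, 0.043, 0.0243]
tool_rot: [-0.179, 3.136, -0.0]
contact_force: [-0.1, 0.1, -0.8]
opening: 0.0856
grip_force: 0.0
t: 7.3
tool_pos: [0.6453, 0.043, 0.1136]
tool_rot: [0.179, -3.136, -0.0]
contact_force: [-1.0, 0.1, -0.6]
opening: 0.0855
grip_force: 0.0
t: 7.55
tool_pos: [0.6449, 0.0431, 0.1126]
tool_rot: [0.179, -3.134, -0.0]
contact_force: [1.0, 0.7, 0.4]
opening: 0.0849
grip_force: 0.0
[0.6449 0.0431 0.1126] {'fx': 309.70691628693146, 'fy': 309.70691628693146, 'cx': 316.6252501416099, 'cy': 196.07243584294713, 'R': array([[-0.1144,  0.9934, -0.0001],
       [ 0.9568,  0.1103,  0.2689],
       [ 0.2672,  0.0306, -0.9632]]), 't': array([ 0.0318, -0.6244,  0.0905]), 'wrist': 1}
bezel_top [(array([318.2, 213.8]), 0.7, array([0.6457, 0.0435, 0.052 ]))]
needle_tip [(array([312.5, 238. ]), 0.51, array([0.6652, 0.0416, 0.05  ]))]
zero_mark [(array([315.2, 235.4]), 0.82, array([0.6634, 0.0434, 0.049 ]))]
band_middle [(array([289.6, 200.8]), 0.57, array([0.6396, 0.0227, 0.049 ]))]
parting_face [(array([502. , 202.6]), 0.84, array([0.6192, 0.1764, 0.064 ]))]
```

View pics/d3c.png

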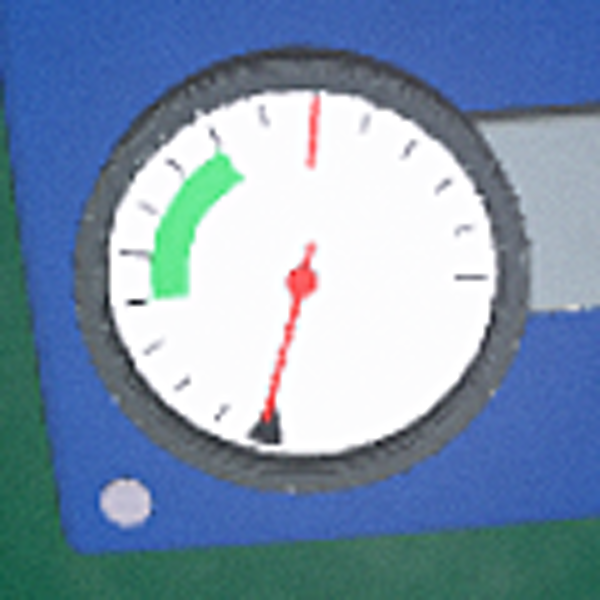

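The dial is zeroed: the pointer at crop (267,415) lies on the arrowhead at (267,432). Next is the cover.

```bash
python3 -m handwheel '[[[1.9,-5,-2],[0,0,0.18]],[[3.8,-10,-4],[0,0,0.36]],[[5.7,-15,-6],[0,0,0.54]],[[7.6,-20,-8],[0,0,0.72]],[[9.3,-25,-9],[0,0,0.9]]]'
python3 -m handwheel '[[[-3,-2.5,0],[0,0,0.18]],[[-6.2,-5,0],[0,0,0.36]],[[-6.2,-5,0],[0,0,0.54]],[[-6.2,-5,0],[0,0,0.72]],[[-6.2,-5,0],[0,0,0.9]]]'
python3 -m handwheel '[[[0,0,0],[0,0,0.18]],[[0,0,0],[0,0,0.2]],[[0,0,0],[0,0,0.2]],[[0,0,0],[0,0,0.2]]]'
python3 - <<'E'
from h import *
np.set_printoptions(precision=4,suppress=True)
o=ctrl.get_obs();K=dict(ctrl.calibration("wrist"),wrist=1);im=ctrl.get_image("wrist");print(o["tool_pos"],o["tool_rot"],o["q"])
for d in ctrl.landmark_of("wrist","cover")[:3]: print(d,atz(K,d["position"],0))
cv2.imwrite("pics/c1.png",im)
E
```

```text
t: 8.48
tool_pos: [0.5819, -0.2178, 0.2063]
tool_rot: [1.21, 2.896, -0.0]
contact_force: [0.1, -0.2, -0.5]
opening: 0.0853
grip_force: 0.0
t: 9.1
tool_pos: [0.5903, -0.2954, 0.2043]
tool_rot: [-2.352, -2.083, -0.0]
contact_force: [0.7, 0.1, -0.4]
opening: 0.0855
grip_force: 0.0
t: 9.6
tool_pos: [0.5904, -0.2951, 0.2043]
tool_rot: [2.541, 1.847, 0.0]
contact_force: [1.2, -0.6, 0.3]
opening: 0.0855
grip_force: 0.0
[ 0.5904 -0.2951  0.2043] [2.541  1.8472 0.    ] [-0.5762  0.1507  1.5531 -0.      1.4377 -0.2626]
{'position': [281.7, 68.9], 'score': 0.84} [ 0.5897 -0.1732  0.    ]
{'position': [314.3, 167.8], 'score': 0.63} [ 0.5893 -0.2911  0.    ]
```

View pics/c1.png

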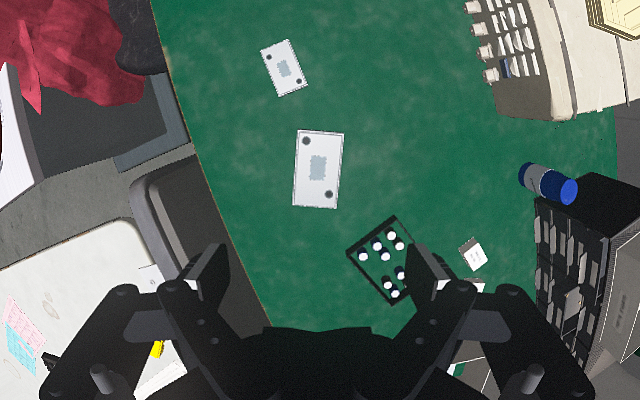

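The wrist view shows the large cover at (318,168), the small one at (284,68) and the tray at (390,258). I'll descend for a close look at the notch end.

```bash
python3 -m handwheel '[[[0,0,5],[0,0,0]],[[0,0,8],[0,0,0]],[[0,0,8],[0,0,0]],[[0,0,8],[0,0,0]],[[0,0,8],[0,0,0]]]'
python3 - <<'E'
from h import *
np.set_printoptions(precision=4,suppress=True)
o=ctrl.get_obs();K=dict(ctrl.calibration("wrist"),wrist=1);im=ctrl.get_image("wrist");print(o["tool_pos"],o["tool_rot"])
hsv=cv2.cvtColor(im,cv2.COLOR_BGR2HSV);m=((hsv[...,1]<60)&(hsv[...,2]>110)).astype(np.uint8)
d=ctrl.landmark_of("wrist","cover");print([(x["position"],round(x["score"],2)) for x in d])
cs=[c for c in cv2.findContours(m,cv2.RETR_EXTERNAL,2)[0] if cv2.contourArea(c)>800 and cv2.pointPolygonTest(c,(315,170),True)>-30]
for c in cs:
    b=cv2.boxPoints(cv2.minAreaRect(c)); w=np.array([atz(K,p,.022)[:2] for p in b]);print(cv2.contourArea(c),b.round(0).tolist(),w,w.mean(0),[np.linalg.norm(w[i]-w[i-1]) for i in range(4)],[np.degrees(np.arctan2(*(w[i]-w[i-1])[::-1])) for i in range(4)])
cv2.imwrite("pics/c2.png",im);cv2.imwrite("pics/c2c.png",cv2.resize(im[95:255,235:395],None,fx=3.7,fy=3.7,interpolation=cv2.INTER_CUBIC))
E
```

```text
t: 10.32
tool_pos: [0.5917, -0.2959, 0.127]
tool_rot: [2.539, 1.843, 0.002]
contact_force: [-0.0, -0.1, -0.4]
opening: 0.0855
grip_force: 0.0
[ 0.5917 -0.2959  0.127 ] [2.5391 1.8434 0.0023]
[([270.0, 55.8], 0.81), ([315.3, 180.1], 0.57)]
5642.5 [[280.0, 231.0], [289.0, 133.0], [350.0, 138.0], [341.0, 236.0]] [[ 0.5523 -0.3177]
 [ 0.5868 -0.2415]
 [ 0.6318 -0.2605]
 [ 0.601  -0.3388]] [ 0.593  -0.2896] [np.float64(0.05303247193140393), np.float64(0.08364050789772133), np.float64(0.04887906909553087), np.float64(0.0840508153198474)] [np.float64(156.57984581892714), np.float64(65.67177742520086), np.float64(-22.982711263627444), np.float64(-111.49112371902282)]
```

View pics/c2c.png

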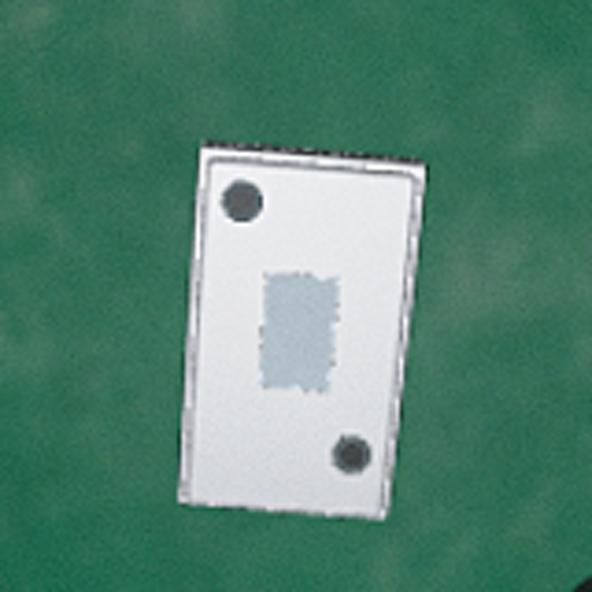

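The close crop shows the cover upright with its far end face at the top (310,152), and no notch visible there. Its screw holes are at (242,201) and (351,455). I'll look at the −y end from outside to confirm the notch.

```bash
python3 -m handwheel '[[[-5,1.5,1],[0,0,0]],[[-10,3,2],[0,0,0]],[[-15,4.5,3],[0,0,0]],[[-17,5,3],[0,0,0]],[[-17,5,3],[0,0,0]]]'
python3 -m handwheel '[[[0,0,0],[0,0,0]],[[0,0,0],[0,0,0]]]'
python3 - <<'E'
from h import *
o=ctrl.get_obs();K=dict(ctrl.calibration("wrist"),wrist=1);im=ctrl.get_image("wrist");print(o["tool_pos"])
def proj(X):
    c=np.array(K["R"])@X+K["t"];r=np.arctan2(np.hypot(c[0],c[1]),c[2]);n=np.hypot(c[0],c[1]);return K["cx"]+K["fx"]*r*c[0]/n,K["cy"]+K["fy"]*r*c[1]/n
u,v=map(int,proj(np.array([.592,-.295,.02])));print(u,v);cv2.imwrite("pics/c3.png",im)
v0=max(0,v-50)
a=cv2.resize(im[v0:v0+120,u-60:u+60],(480,480),interpolation=cv2.INTER_CUBIC)
s=cv2.imread("pics/scene0.png")[205:255,375:430];s=cv2.resize(s,(310,282),interpolation=cv2.INTER_CUBIC)
k=cv2.imread("pics/w1.png")[120:220,370:480];k=cv2.resize(k,(310,282),interpolation=cv2.INTER_CUBIC)
out=np.zeros((564,790,3),np.uint8);out[:480,:480]=a;out[:282,480:]=s;out[282:,480:]=k
cv2.imwrite("pics/comp.png",out)
E
```

```text
t: 11.05
tool_pos: [0.5852, -0.4733, 0.095]
tool_rot: [2.543, 1.843, 0.001]
contact_force: [0.2, 0.1, 0.5]
opening: 0.0857
grip_force: 0.0
t: 11.3
tool_pos: [0.5859, -0.4707, 0.0949]
tool_rot: [2.541, 1.848, 0.0]
contact_force: [-0.5, 0.3, -0.1]
opening: 0.0854
grip_force: 0.0
[ 0.58588544 -0.47070763  0.09491324]
249 -20
```

View pics/comp.png

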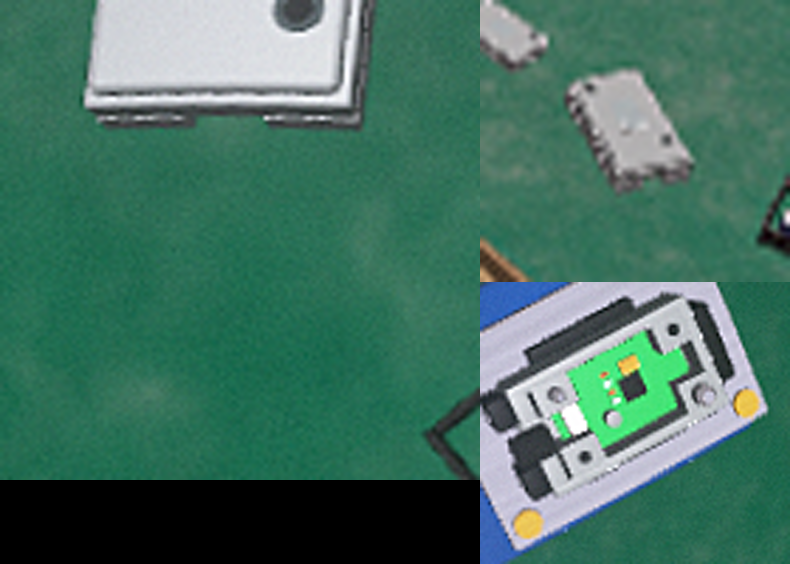

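Top-left shows the cable notch clearly at the cover's −y end, at (228,118), so the cover's yaw is about −23°. The lower-right inset shows the nest with the cable sleeve at the −y end, so the cover fits without flipping.

```bash
python3 -m handwheel '[[[4.5,-1.2,0],[0,0,0.04]],[[9,-2.5,0],[0,0,0.087]],[[13.5,-4,0],[0,0,0.087]],[[17.4,-5,0],[0,0,0.087]],[[17.4,-5,0],[0,0,0.087]]]'
python3 -m handwheel '[[[0,0,0],[0,0,0]],[[0,0,0],[0,0,0]],[[0,0,0],[0,0,0]]]'
cat >> h.py <<'E'
def coverfit(z):
    """pose of the top face (50x84 box) seen by the wrist camera, at height z"""
    o=ctrl.get_obs();K=dict(ctrl.calibration("wrist"),wrist=1);im=ctrl.get_image("wrist")
    hsv=cv2.cvtColor(im,cv2.COLOR_BGR2HSV);m=((hsv[...,1]<50)&(hsv[...,2]>150)).astype(np.uint8)
    cs=[c for c in cv2.findContours(m,cv2.RETR_EXTERNAL,2)[0] if cv2.contourArea(c)>1500]
    out=[]
    for c in cs:
        w=np.array([atz(K,p,z)[:2] for p in cv2.convexHull(c)[:,0]],np.float32)*1000
        (cx,cy),(a,b),th=cv2.minAreaRect(w); out.append((cx,cy,a,b,th))
    return o,im,out
E
python3 - <<'E'
from h import *
o,im,r=coverfit(.023);print(o["tool_pos"],o["tool_rot"]);cv2.imwrite("pics/c4.png",im)
for x in r: print(np.round(x,1))
d=ctrl.landmark_of("wrist","cover");print([(x["position"],round(x["score"],2),atz("wrist",x["position"],0)) for x in d])
E
```

```text
t: 11.98
tool_pos: [0.5918, -0.2878, 0.0944]
tool_rot: [-2.616, -1.739, -0.0]
contact_force: [-0.4, 0.5, 0.8]
opening: 0.0855
grip_force: 0.0
t: 12.35
tool_pos: [0.5915, -0.2923, 0.0943]
tool_rot: [2.621, 1.732, -0.0]
contact_force: [-1.0, 0.5, 0.4]
opening: 0.0854
grip_force: 0.0
[ 0.59148447 -0.29231397  0.09431625] [ 2.62117231e+00  1.73150912e+00 -2.60878545e-05]
[ -23.6 -368.3  768.3  127.8   20. ]
[ 593.  -289.7   81.5   48.7   66.9]
[ 593.8 -176.7   32.    54.     4. ]
[([253.3, 60.6], 0.97, array([ 0.58993227, -0.17381181,  0.        ])), ([318.3, 192.9], 0.71, array([ 0.59454474, -0.28918531,  0.        ])), ([133.7, 391.9], 0.51, array([ 0.23985931, -0.45530395,  0.        ]))]
```

```bash
python3 -m handwheel '[[[0.3,0,4],[0,0,0]],[[0.3,0,7.5],[0,0,0]],[[0.3,0,9.3],[0,0,0]],[[0.3,0,9.3],[0,0,0]],[[0.3,0,9.3],[0,0,0]]]'
python3 -m handwheel '[[[0,0,0],[0,0,0]],[[0,0,0],[0,0,0]],[[0,0,0],[0,0,0]],[[0,0,0],[0,0,0]],[[0,0,0],[0,0,0]]]' 1 60
```

```text
t: 13.08
tool_pos: [0.5939, -0.2894, 0.003]
tool_rot: [2.618, 1.732, 0.002]
contact_force: [0.2, -0.2, 0.3]
opening: 0.0857
grip_force: 0.0
t: 13.7
tool_pos: [0.5938, -0.2892, 0.0029]
tool_rot: [2.618, 1.732, 0.002]
contact_force: [0.2, 0.2, 5.8]
opening: 0.0489
grip_force: 65.8
```

```bash
python3 -m handwheel '[[[0,0,-3],[0,0,0]],[[0,0,-7],[0,0,0]],[[0,0,-12],[0,0,0]],[[4,-1,-14],[0,0,-0.05]],[[9,-2.5,-14],[0,0,-0.15]]]'
python3 -c "
from h import *
print(tool([.639,.078,.142]))"
```

```text
t: 14.32
tool_pos: [0.6062, -0.1963, 0.144]
tool_rot: [2.479, 1.923, 0.003]
contact_force: [1.2, -0.1, -1.4]
opening: 0.0486
grip_force: 65.1
[27.38710146 -3.64156365  0.15884705]
```

```bash
python3 -m handwheel '[[[5.5,-0.7,0],[0,0,-0.1]],[[11,-1.4,0],[0,0,-0.2]],[[16.5,-2.1,0],[0,0,-0.3]],[[22,-2.8,0],[0,0,-0.4]],[[27.4,-3.6,0],[0,0,-0.45]]]'
python3 -m handwheel '[[[0,0,0],[0,0,0]],[[0,0,0],[0,0,0]],[[0,0,0],[0,0,0]]]'
python3 - <<'E'
from h import *
np.set_printoptions(precision=4,suppress=True)
o,im,r=coverfit(.142-.003+.024);cv2.imwrite("pics/n1.png",im);print(o["tool_pos"],o["tool_rot"])
for x in r: print(np.round(x,1))
for q,z in [("parting_face",.0635),("bezel_top",.052),("cover",.139)]:
    print(q,[(np.round(d["position"],1),round(d["score"],2),atz("wrist",d["position"],z)) for d in ctrl.landmark_of("wrist",q)[:3]])
cv2.imwrite("pics/n1v.png",cv2.resize(im[0:260,150:490],None,fx=2.3,fy=2.3,interpolation=cv2.INTER_CUBIC))
E
```

```text
t: 14.95
tool_pos: [0.6378, 0.0802, 0.1404]
tool_rot: [-1.988, -2.431, 0.001]
contact_force: [0.6, -0.1, -2.1]
opening: 0.0485
grip_force: 65.0
t: 15.32
tool_pos: [0.6382, 0.077, 0.1409]
tool_rot: [-1.993, -2.428, 0.001]
contact_force: [0.9, 0.2, -0.6]
opening: 0.0485
grip_force: 65.1
[0.6382 0.077  0.1409] [-1.9929 -2.4281  0.0011]
[901.5  14.2 113.8  46.4  88.7]
[835.   27.1  91.3  71.3  88.5]
[ 396.7 -111.2  228.1   92.9   59.7]
[810.1 126.  107.5  40.5   2.7]
[637.4  79.8  46.9  76.7  11.3]
[776.8 234.4  64.7  48.    3.9]
[622.3 158.3  47.1  62.2  11.4]
parting_face [(array([319.2,  63.6]), 0.86, array([0.6201, 0.1772, 0.0635]))]
bezel_top []
cover [(array([315. , 249.6]), 0.73, array([0.6378, 0.0757, 0.139 ])), (array([ 77.9, 396.4]), 0.57, array([ 0.4265, -0.164 ,  0.139 ]))]
```

View pics/n1v.png

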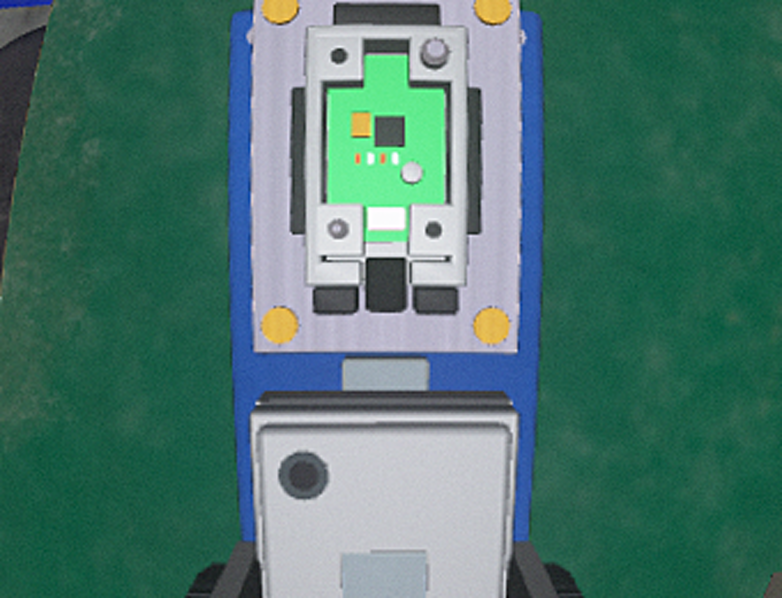

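The view shows the nest with the large dowel at (434,50), the small one at (338,228) and the cable sleeve at (386,285). The cover is held square below it, with matching yaw (11.3° against 11.4°). I'll compute the offset from these features.

Run:
```python
from h import *
np.set_printoptions(precision=4,suppress=True)
f=lambda u,v,z:atz("wrist",(150+u/2.3,v/2.3),z)
o=ctrl.get_obs();T=Ro.from_rotvec(o["tool_rot"]);tl=lambda p:T.inv().apply(p-o["tool_pos"])*1000
print(o["tool_pos"],o["q"])
print("corners",[tl(f(*p,.0635)) for p in [(308,28),(466,28),(467,285),(306,285)]])
print("big",tl(f(434,47,.0725)),"small",tl(f(338,227,.0725)))
print("face mid",tl(f(387,157,.0635)))
zt=o["tool_pos"][2]-.003+.024
print("cover top edge L/R",tl(f(254,410,zt-.003)),tl(f(518,410,zt-.003)))
print("cover z est; screw hole",tl(f(303,475,zt)))
```

```text
[0.6384 0.0773 0.1413] [ 0.0049  0.1629  1.6479 -0.0001  1.3308 -0.1915]
corners [array([141.0659, -23.3344,  77.7886]), array([141.1959,  25.3054,  77.7848]), array([58.9319, 25.6461, 77.7883]), array([ 58.8726, -23.9067,  77.7922])]
big [131.6332  14.7263  68.786 ] small [ 76.3488 -13.367   68.7906]
face mid [98.4367  0.979  77.7885]
cover top edge L/R [ 40.5818 -23.4872 -17.9999] [ 40.6121  24.2251 -18.0037]
cover z est; screw hole [ 29.2593 -14.5437 -21.0001]
```

```bash
python3 -m handwheel '[[[4.5,0,0],[0,0,0]],[[8.5,0,0],[0,0,0]],[[10.2,0.04,0.5],[0,0,0]],[[10.2,0.04,3],[0,0,0]],[[10.2,0.04,5],[0,0,0]]]'
python3 -m handwheel '[[[0,0,0],[0,0,0]],[[0,0,0],[0,0,0]],[[0,0,0],[0,0,0]]]'
python3 - <<'E'
from h import *
np.set_printoptions(precision=4,suppress=True)
o=ctrl.get_obs();im=ctrl.get_image("wrist");cv2.imwrite("pics/p1.png",im)
print(o["tool_pos"],o["contact_force"])
for q,z in [("parting_face",.0635),("bezel_top",.052),("cover",o["tool_pos"][2]-.003)]:
    print(q,[(np.round(d["position"],1),round(d["score"],2),atz("wrist",d["position"],z)) for d in ctrl.landmark_of("wrist",q)[:3]])
E
```

```text
t: 16.15
tool_pos: [0.6185, 0.1779, 0.09]
tool_rot: [-1.991, -2.43, 0.001]
contact_force: [-0.8, 0.1, -1.9]
opening: 0.0485
grip_force: 65.1
t: 16.52
tool_pos: [0.6197, 0.1783, 0.0927]
tool_rot: [1.991, 2.429, 0.003]
contact_force: [-1.4, 0.7, -0.7]
opening: 0.0486
grip_force: 65.0
[0.6197 0.1783 0.0927] [-1.3743  0.7413 -0.701 ]
parting_face []
bezel_top []
cover [(array([319.4, 250.4]), 0.75, array([0.6208, 0.1768, 0.0897]))]
```

```bash
python3 -m handwheel '[[[0,0,0.6],[0,0,0]],[[0,0,1.1],[0,0,0]],[[0,0,1.5],[0,0,0]],[[0,0,1.8],[0,0,0]],[[0,0,1.8],[0,0,0]]]'
python3 -m handwheel '[[[0,0,0.2],[0,0,0]],[[0,0,0.4],[0,0,0]],[[0,0,0.4],[0,0,0]]]'
```

```text
t: 17.35
tool_pos: [0.6185, 0.1784, 0.0728]
tool_rot: [-1.991, -2.43, 0.001]
contact_force: [-0.7, -0.2, -1.9]
opening: 0.0483
grip_force: 65.0
t: 17.73
tool_pos: [0.6186, 0.1784, 0.0691]
tool_rot: [-1.991, -2.43, 0.0]
contact_force: [-0.1, 0.8, -0.9]
opening: 0.0486
grip_force: 65.0
```

```bash
python3 -m handwheel '[[[0,0,0.15],[0,0,0]],[[0,0,0.3],[0,0,0]],[[0,0,0.3],[0,0,0]],[[0,0,0.3],[0,0,0]]]'
python3 -m handwheel '[[[0,0,0.1],[0,0,0]],[[0,0,0.2],[0,0,0]],[[0,0,0.2],[0,0,0]],[[0,0,0.2],[0,0,0]]]'
```

```text
t: 18.23
tool_pos: [0.6187, 0.1785, 0.0663]
tool_rot: [-1.991, -2.43, 0.0]
contact_force: [-0.7, 0.9, -2.1]
opening: 0.0486
grip_force: 65.0
t: 18.73
tool_pos: [0.6189, 0.1785, 0.0646]
tool_rot: [1.991, 2.43, 0.0]
contact_force: [-1.2, 0.9, 1.9]
opening: 0.0485
grip_force: 65.4
```

```bash
python3 -m handwheel '[[[0,0,0.15],[0,0,0]],[[0,0,0.3],[0,0,0]],[[0,0,0.4],[0,0,0]],[[0,0,0.4],[0,0,0]],[[0,0,0.4],[0,0,0]]]'
python3 -m handwheel '[[[0,0,0],[0,0,0]],[[0,0,0],[0,0,0]],[[0,0,0],[0,0,0]]]' - 80
python3 - <<'E'
from h import *
np.set_printoptions(precision=4,suppress=True)
f=[]
for i in range(6):
    im=ctrl.get_image("wrist");f.append(ctrl.get_obs()["contact_force"])
print(np.mean(f,0),ctrl.get_obs()["tool_pos"])
for cam in("wrist","top","scene"):
    im=ctrl.get_image(cam);cv2.imwrite(f"pics/e_{cam}.png",im)
    for q,z in [("bezel_top",.052),("needle_tip",.05),("zero_mark",.049),("band_middle",.049),("cover",.06)]:
        print(cam,q,[(np.round(d["position"],1),round(d["score"],2),atz(cam,d["position"],z)) for d in ctrl.landmark_of(cam,q)[:2]])
E
```

```text
t: 19.35
tool_pos: [0.619, 0.1785, 0.0615]
tool_rot: [1.991, 2.43, 0.0]
contact_force: [-4.4, -1.1, 7.4]
opening: 0.0486
grip_force: 66.1
t: 19.73
tool_pos: [0.6191, 0.1785, 0.0616]
tool_rot: [1.991, 2.43, 0.0]
contact_force: [-4.2, -0.2, 7.2]
opening: 0.0481
grip_force: 84.2
[-4.2285 -0.6422  7.5832] [0.619  0.1785 0.0616]
wrist bezel_top []
wrist needle_tip []
wrist zero_mark []
wrist band_middle []
wrist cover [(array([317.3, 249.3]), 0.89, array([0.6194, 0.1776, 0.06  ]))]
top bezel_top [(array([301.1, 157.7]), 0.52, array([0.6308, 0.0452, 0.052 ]))]
top needle_tip []
top zero_mark [(array([303.6, 150.6]), 0.47, array([0.6587, 0.0357, 0.049 ]))]
top band_middle [(array([305.2, 155.5]), 0.56, array([0.6397, 0.0299, 0.049 ]))]
top cover [(array([433.3, 262.2]), 0.76, array([ 0.2353, -0.4299,  0.06  ])), (array([306.3, 149. ]), 0.47, array([0.6619, 0.0252, 0.06  ]))]
scene bezel_top [(array([350.3, 169. ]), 0.59, array([0.6406, 0.049 , 0.052 ]))]
scene needle_tip [(array([357.1, 170.9]), 0.32, array([0.6562, 0.0241, 0.05  ]))]
scene zero_mark [(array([357.3, 168.2]), 0.67, array([0.6702, 0.0387, 0.049 ]))]
scene band_middle [(array([351.5, 174.2]), 0.55, array([0.6241, 0.0219, 0.049 ]))]
scene cover [(array([355.2, 315.9]), 0.97, array([ 0.2089, -0.4774,  0.06  ])), (array([329.6, 152.9]), 0.69, array([0.6377, 0.1846, 0.06  ]))]
```

```bash
python3 -m handwheel '[[[0,-0.03,0.08],[0,0,0]],[[0,-0.06,0.15],[0,0,0]],[[0,-0.06,0.15],[0,0,0]],[[0,-0.06,0.15],[0,0,0]],[[0,-0.06,0.15],[0,0,0]]]'
python3 - <<'E'
from h import *
np.set_printoptions(precision=4,suppress=True)
f=[];S=0;T=0
for i in range(6):
    T=T+ctrl.get_image("top").astype(float);f.append(ctrl.get_obs()["contact_force"])
for i in range(4): S=S+ctrl.get_image("scene").astype(float)
print(np.mean(f,0),ctrl.get_obs()["tool_pos"],ctrl.get_obs()["wrist_torque"])
a=cv2.resize((T/6).astype(np.uint8)[140:176,284:320],(400,400),interpolation=cv2.INTER_CUBIC)
b=cv2.resize((S/4).astype(np.uint8)[140:190,310:372],(400,400),interpolation=cv2.INTER_CUBIC)
cv2.imwrite("pics/fin.png",np.hstack([a,b]))
E
```

```text
t: 21.55
tool_pos: [0.619, 0.1785, 0.0608]
tool_rot: [1.99, 2.429, 0.002]
contact_force: [-4.0, -0.8, 9.3]
opening: 0.0482
grip_force: 84.5
[-3.5162 -0.8012  9.2105] [0.6191 0.1785 0.0608] [-0.1356  0.5945  0.0286]
```

```bash
python3 -m handwheel '[[[0,0,0.05],[0,0,0]],[[0,0,0.1],[0,0,0]],[[0,0,0.1],[0,0,0]],[[0,0,0.1],[0,0,0]],[[0,0,0.1],[0,0,0]]]'
python3 - <<'E'
from h import *
np.set_printoptions(precision=4,suppress=True)
f=[];S={"top":0,"scene":0}
for c in S:
    for i in range(6): S[c]=S[c]+ctrl.get_image(c).astype(float)/6;f.append(ctrl.get_obs()["contact_force"])
print(np.mean(f,0),ctrl.get_obs()["tool_pos"])
for c in S:
    K=ctrl.calibration(c);R=np.array(K["R"]);im=S[c].astype(np.float32)
    def pr(X): q=R@X+K["t"];return K["fx"]*q[0]/q[2]+K["cx"],K["fy"]*q[1]/q[2]+K["cy"]
    # recentre on the white face
    u,v=pr(np.array([.6457,.0433,.05]));y,x=np.mgrid[0:400,0:640];w=(im.min(2)>150)&(np.hypot(x-u,y-v)<11);print(c,u,v,x[w].mean(),y[w].mean(),w.sum())
    du,dv=x[w].mean()-u,y[w].mean()-v
    for th in np.arange(0,6.28,.3):  # gauge clockwise angle from the zero mark (~0.35 rad cw of gauge +x)
        a=np.radians(11.4)-.35-th;vals=[]
        for r in (.009,.012,.015,.018):
            p=pr(np.array([.6457+r*np.cos(a),.0433+r*np.sin(a),.05]))
            vals.append(cv2.getRectSubPix(im,(1,1),(float(p[0]+du),float(p[1]+dv)))[0,0])
        m=np.mean(vals,0);print(f"{th/.15:.0f}N r-g {m[2]-m[1]:.0f} g-r {m[1]-m[2]:.0f}",end="; ")
    print()
E
```

```text
t: 22.68
tool_pos: [0.619, 0.1785, 0.0601]
tool_rot: [1.99, 2.429, 0.002]
contact_force: [-4.8, -0.6, 10.7]
opening: 0.0477
grip_force: 84.7
[-4.5773 -0.8891 10.736 ] [0.619  0.1785 0.0601]
top 301.59666404313515 153.93600756461365 302.06134969325154 154.30674846625766 163
0N r-g 1 g-r -1; 2N r-g 1 g-r -1; 4N r-g 1 g-r -1; 6N r-g 3 g-r -3; 8N r-g -12 g-r 12; 10N r-g -8 g-r 8; 12N r-g -8 g-r 8; 14N r-g -35 g-r 35; 16N r-g -7 g-r 7; 18N r-g 3 g-r -3; 20N r-g 18 g-r -18; 22N r-g 1 g-r -1; 24N r-g 1 g-r -1; 26N r-g 1 g-r -1; 28N r-g 1 g-r -1; 30N r-g 1 g-r -1; 32N r-g 1 g-r -1; 34N r-g 1 g-r -1; 36N r-g 3 g-r -3; 38N r-g 2 g-r -2; 40N r-g 0 g-r -0; 
scene 352.11592987335166 169.5944581147768 350.49484536082474 170.69072164948454 97
0N r-g 26 g-r -26; 2N r-g 15 g-r -15; 4N r-g 10 g-r -10; 6N r-g 8 g-r -8; 8N r-g 19 g-r -19; 10N r-g -11 g-r 11; 12N r-g -21 g-r 21; 14N r-g -14 g-r 14; 16N r-g 5 g-r -5; 18N r-g 23 g-r -23; 20N r-g 9 g-r -9; 22N r-g 4 g-r -4; 24N r-g 2 g-r -2; 26N r-g 3 g-r -3; 28N r-g 6 g-r -6; 30N r-g 5 g-r -5; 32N r-g 6 g-r -6; 34N r-g 5 g-r -5; 36N r-g 10 g-r -10; 38N r-g 27 g-r -27; 40N r-g 40 g-r -40;
```

The measured push of about 12 N agrees with the red pointer lying inside the green band at 10–12 N in the top view. The contact height also matches a fully home cover, so I'm handing in.

```bash
python3 -c "
from station import ctrl
print(ctrl.finish_job())"
```

```text
the job is handed in; nothing more can be done
None
```

I zeroed the dial, set the cover on both dowels, and handed the job in with the gripper pressing it at about 12 N (green band 8–16 N). That the cover is fully home rests on contact height and force, and the pointer position on force and pixel analysis, since I had no picture views left to check either by eye.

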